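# Clear the offcut out of the drilling clamp and snug the bearing block up

## Task

A wood offcut has been left lying in the gap of the drilling clamp: get it right out of the clamp, so that it lies flat on the bench. Then close the clamp by pushing the red plate of the sliding jaw, so that the bearing block slides back, squares itself against the fixed jaw and is pressed firmly between the jaws - by feel, pushing with about 20 N, and never slammed or forced hard. Leave the pipe tee and the roll of tape where they stand.

Things in the scene. Friction and masses are not known exactly. Their poses are not given: they have to be found in the camera images.
- clamp: Drilling clamp, fixed to the bench: blue bed plate 290 (x) x 110 (y) x 8 mm, open at both y sides. Origin under the middle of the bed, on the bench; x points along the slide from the sliding jaw to the fixed jaw, z up. The jaws stand up to 45 mm above the bed.
- anvil: The fixed jaw at the +x end of the clamp, 110 mm wide (y), 44 mm high, 25 mm thick. Origin in the middle of its gripping face at the level of the bed top (8 mm above the bench), 120 mm in +x from the clamp's origin; axes as the clamp's.
- jaw (a joint): Position of the sliding jaw along the clamp's +x, in m: at 0 its gripping face lies 65 mm on the -x side of the clamp's origin, and it grows as the jaw closes towards the fixed jaw (limit 0.150; about 0.133 with the block pressed square against the fixed jaw). The jaw is 106 mm wide and slides with about 3.5 N of friction plus 8 N per m/s; it stays where it is left. No spring: it meets the block rigidly.
- jaw_back (a point): Middle of the outer face of the red push plate (60 mm wide in y, 34 mm high) on the back (-x side) of the sliding jaw, 30.5 mm above the bench. Travels with the jaw; 32 mm behind its gripping face. Push it towards the clamp's +x.
- block: Aluminium pillow block bearing, 0.3 to 0.6 kg, loose on the bed between offcut and fixed jaw: foot 52 (x) x 100 (y) x 18 mm, round housing 44 mm deep up to 56 mm high. Origin in the middle of its underside; x runs between the jaws. Starts several mm off the fixed jaw and slightly askew. Frictions of jaw and block take 6 to 9 N of the push; then force rises steeply once it is pressed square.
- offcut_mid (a point): Centre of the wood offcut, a flat brown board 71 (x) x 118 (y) x 13 mm with z normal to its faces, about 0.06 kg. It lies flat on the bed between sliding jaw and block, its long y about along the clamp's y, its ends projecting a little beyond the bed; too little room beside its long edges for fingers, but it can be pushed out endways to either side with a shut gripper whose tips run just above the bed.
- tee_mid (a point): Dark cast iron pipe tee, 133 x 94 x 128 mm, standing on the bench on the left; the point is its centre, 64 mm up. Leave it alone.
- tape_mid (a point): Roll of grey tape lying flat, 103 mm across, 48 mm high, on the right; the point is its centre. Leave it alone.
There are look-alikes about, which are no part of the job. Of the things like the part that bears offcut_mid, leave any that is orange; of the rest the smaller one is meant.

How it is judged:
By the outcome, as a careful person would: the job done as asked, in the order asked, and still so for the second after the job is handed in, with the robot touching nothing.
It also fails if it takes over 54 s, if anything falls off the work surface, if the arm or the gripper's body presses on something with over 40 N, if the wrist force passes 120 N, or if a joint passes its speed limit or range.

## Robot

A 7-joint arm with a two-finger parallel gripper is mounted at the origin on a cart in front of the work surface, level with it; the furniture and walls round the work are solid. World frame = base frame: x ahead of the robot, y to its left, z up, the work surface at z = 0. Lengths are in m, angles in rad, forces in N, time in s.
With the tool pointing down it reaches from about 0.425 to 0.925 m from the base axis. Payload 6.8 kg.
Tool frame: the origin (TCP) lies on the front face of the gripper's body, between the roots of the fingers; the fingertips stand 73 mm ahead of it and the grasp point (between the pads) lies 54 mm ahead of it (bot.finger_overhang is the z of the fingertips in the tool frame, in m); z points along the fingers, y is the line along which they close (so a half turn about z gives the same grasp; the last joint's range is limited). The gripper opens to 85 mm and grips with 20 to 120 N. Pads are 22 mm wide; open, the fingers measure 114 mm over their backs; the gripper's body (76 mm by 85 mm) begins 54 mm behind the grasp point. The pads swing forward as they close: fully open they stand 13 mm farther back than shut.
Start: joints at [-0.108, 0.477, 0.022, 1.555, -0.011, 1.109, -0.083], TCP at [0.675, 0, 0.304] pointing down, gripper open.
Joint ranges: [-2.96, 2.96], [-0.34, 2.1], [-1.41, 1.46], [0.24, 2.44], [-1.37, 4.51], [0.17, 1.92], [-2.96, 2.96]. Speed limits (rad/s): [2.39, 2.39, 3.14, 3.14, 3.14, 3.14, 3.14].

## Interface

Orientations are given as a unit quaternion [w, x, y, z].
In Python, from station import bot gives the robot as it stands.
- The arm moves only by the tool servo_tool, never from a script. Its argument "motion" is one flat list of numbers, 7 for each row, row after row: the shift along the tool's x, y, z as a fraction of full scale, then the turn, a rotation vector about the tool's x, y, z as a fraction of full scale, then the closure, from 0 (fully open) to 1 (shut). In form: [tx, ty, tz, ax, ay, az, gripper, tx, ty, tz, ax, ay, az, gripper, ...]. A call has 1 to 5 rows; each row shifts and turns the commanded pose from where the row before left it, along the tool's axes as they then stand; what a row does not reach is not made up. Full scale, the value 1, is 0.02 m for a shift and 0.15 rad for a turn. A row lasts 1/8 s, in which the tool goes at most 62.5 mm and 10.7 degrees, less where a joint would pass 70% of its speed; a pose out of reach is approached as far as the arm can. A call with a number of a shift or a turn outside -1 to 1 is refused whole. A call with a gripper value outside its range is refused whole. The fingers move at their own pace and stop on an object; "grip_force" is the grip in N (left out, the last holds). Time passes only in rows, so rows that do not move let the fingers close. It gives the time, the measured TCP pose, the force, the opening and the grip force at its end, in the units of the state.
- bot.get_obs(): the state, without advancing time (a new reading comes with each control period).
- bot.read_camera(name): name is "scene" or "side" or "wrist"; returns the picture (384x512x3 uint8, red, green, blue); there is no depth.
- bot.get_calibration(name): a dict with "mtx" (3x3 intrinsics, pixels), "rvec" (rotation vector, rad) and "tvec" (3), from world to camera coordinates, as OpenCV has them. Camera axes: x right, y down, z forward; pixel columns grow to the right and rows downward; lengths in m; the calibration is good to about 2 mm. A picture is of the moment at which its call begins: read the wrist's pose just before it. get_calibration takes no time and is no camera call; for the wrist camera it gives the pose at the moment of the call.
- bot.hand_in(): hands the job in; it is judged then, once.
Trained networks look in the newest picture that a camera, given by its name, has taken for a name from the list of things; names that differ only in an ending like _2 or _b are one class to them, and where a whole thing is asked for, a point or a joint stands for the part that bears it (a point fixed in the world has none). Each returns a list of dicts, best first, with "p" (0 to 1); they miss things now and then, are a little off and sometimes report something else, mostly with a low value. They report only what shows in the picture. A call takes as long as a camera call. They do not tell look-alikes from the thing itself.
- bot.boxes_of(camera, name): "uv" ([column, row] in pixels, amid what is visible of it).
The state is a dict: "t": time; "q": joint angles; "joint_vel": joint speeds; "joint_torque": joint torques, N m; "eef_pos": TCP position; "tool_rot": TCP orientation; "contact_force": force on the tool from outside, world axes, zero at the start; "torque": the same for the moment, N m; "gripper_width": opening from 0.0 (shut) to 1.0 (fully open); "grasp_force": force on a finger pad.
Only numpy, scipy, OpenCV 4.12 (cv2) and the standard library are available. Lean on these libraries where they do the work, as an engineer would, in place of code of your own. Each camera call takes 0.05 s, during which the arm holds its last target. There are 200 camera calls.

## Working session

There is one attempt and no reset: what is moved stays moved. The work goes in short steps, Python scripts to look and compute and a tool call to move; the robot and the scene stay as the last step left them, time stands still between calls to the robot, and variables do not carry over. Pictures are saved under pics/ and viewed, at most 10 in all, crops included, and the job is handed in when it is done.

Besides the shell and the picture viewer there is one more tool, called after "Call:" as name(argument=value, ...) on one line, values as JSON. servo_tool: Moves the arm, as the interface text tells. Shift numbers are shares of 0.02 m and turn numbers shares of 0.15 rad, none past 1 either way. Its arguments: {"type":"object","properties":{"motion":{"type":"array","items":{"type":"number","minimum":-1,"maximum":1}},"grip_force":{"type":"number"}},"required":["motion"]}

```bash
mkdir -p pics; cat > h.py <<'E'
import numpy as np, cv2
from station import bot
def snap(c,f=None):
    im=bot.read_camera(c)
    if f: cv2.imwrite('pics/'+f,cv2.cvtColor(im,cv2.COLOR_RGB2BGR))
    return im
def ray(c,uv,z):
    k=bot.get_calibration(c);R=cv2.Rodrigues(np.array(k['rvec'],float))[0];t=np.array(k['tvec'],float).ravel()
    d=R.T@np.linalg.inv(np.array(k['mtx']))@np.array([uv[0],uv[1],1.]);o=-R.T@t
    return (o+d*(z-o[2])/d[2]).round(4)
def proj(c,P):
    k=bot.get_calibration(c)
    return cv2.projectPoints(np.array(P,float).reshape(-1,1,3),np.array(k['rvec'],float),np.array(k['tvec'],float),np.array(k['mtx'],float),None)[0].reshape(-1,2).round(1)
E
python3 - <<'E'
from h import *
a=snap('scene');b=snap('side');w=snap('wrist')
p=np.hstack([a,b]);q=np.hstack([w,np.zeros_like(w)])
cv2.imwrite('pics/a.png',cv2.cvtColor(a,cv2.COLOR_RGB2BGR));cv2.imwrite('pics/w.png',cv2.cvtColor(w,cv2.COLOR_RGB2BGR));cv2.imwrite('pics/s.png',cv2.cvtColor(b,cv2.COLOR_RGB2BGR))
zs=dict(anvil=.03,jaw_back=.0305,block=.03,offcut_mid=.0145,tee_mid=.064,tape_mid=.024,clamp=.008)
for c in ['scene','wrist','side']:
  for n in zs:
    for r in bot.boxes_of(c,n)[:3]: print(c,n,np.round(r['uv'],0),round(r['p'],2),ray(c,r['uv'],zs[n]))
print(bot.get_obs())
E
```

```text
scene anvil [216. 196.] 0.64 [0.7056 0.1035 0.03  ]
scene anvil [339. 192.] 0.61 [ 0.4332 -0.2581  0.03  ]
scene anvil [257. 217.] 0.44 [0.4834 0.0981 0.03  ]
scene jaw_back [258. 214.] 0.59 [0.4953 0.087  0.0305]
scene block [228. 200.] 0.87 [0.6523 0.0911 0.03  ]
scene block [340. 192.] 0.44 [ 0.4284 -0.2608  0.03  ]
scene offcut_mid [238. 209.] 0.73 [0.5959 0.0895 0.0145]
scene offcut_mid [265. 186.] 0.59 [ 0.6842 -0.1155  0.0145]
scene offcut_mid [324. 215.] 0.56 [ 0.3684 -0.0937  0.0145]
scene tee_mid [163. 233.] 0.57 [0.5372 0.3956 0.064 ]
scene tape_mid [338. 188.] 0.81 [ 0.4604 -0.2917  0.024 ]
scene clamp [255. 216.] 0.88 [0.5248 0.0743 0.008 ]
wrist anvil [284.  76.] 0.63 [0.7029 0.0912 0.03  ]
wrist block [232.  71.] 0.67 [0.6491 0.0969 0.03  ]
wrist offcut_mid [ 46. 241.] 0.75 [ 0.4036 -0.1081  0.0145]
wrist offcut_mid [275. 255.] 0.72 [ 0.6994 -0.1277  0.0145]
wrist tape_mid [ 78. 377.] 0.72 [ 0.4133 -0.3254  0.024 ]
wrist clamp [110.  76.] 0.88 [0.512  0.0919 0.008 ]
wrist clamp [ 80. 376.] 0.57 [ 0.4034 -0.3427  0.008 ]
side anvil [213. 199.] 0.61 [0.7015 0.0858 0.03  
[... 550 characters left out ...]
416,  1.55540032, -0.01149928,
        1.10930899, -0.08307528]), 'joint_vel': array([-9.59911788e-04,  1.09345658e-03,  1.49575137e-03, -8.86535097e-05,
       -9.76360133e-04,  8.76448687e-04,  2.69723375e-04]), 'joint_torque': array([ 5.11776798e-04, -5.96339786e+01,  1.60635419e+00, -2.81550443e+01,
        1.23806726e-02,  1.55275422e-03,  2.13530296e-05]), 'eef_pos': array([ 6.75012084e-01, -1.29788834e-06,  3.03922137e-01]), 'tool_rot': array([4.67811695e-06, 7.07108773e-01, 7.07104789e-01, 1.79628629e-05]), 'contact_force': array([ 1.41629388,  0.06517821, -0.03438508]), 'torque': array([-0.05097618,  0.0006715 ,  0.00319862]), 'grasp_force': 0.0, 'gripper_width': 0.9991988930808131}
```

View pics/a.png

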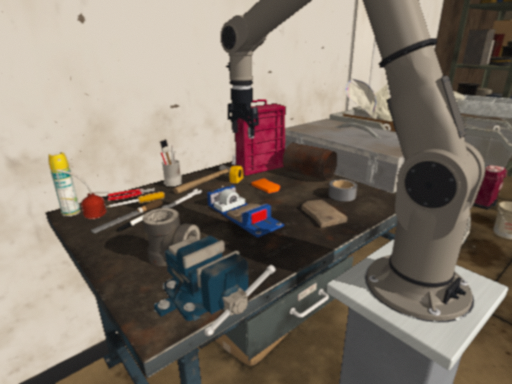

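View pics/w.png

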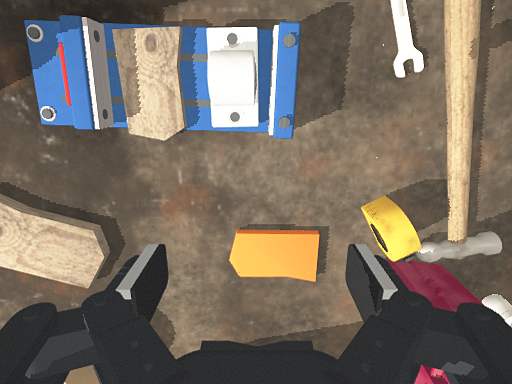

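The first view shows three candidates for the offcut: brown in the clamp at wrist (153,82), a larger brown board at (46,241), and an orange one at (275,255). The one in the clamp fits, being brown, smaller and in the gap. I'll confirm that in a crop.

```bash
python3 - <<'E'
from h import *
w=cv2.imread('pics/w.png')
cv2.imwrite('pics/wc.png',cv2.resize(w[0:150,10:320],None,fx=2.5,fy=2.5,interpolation=cv2.INTER_CUBIC))
E
```

```text
(no output)
```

View pics/wc.png

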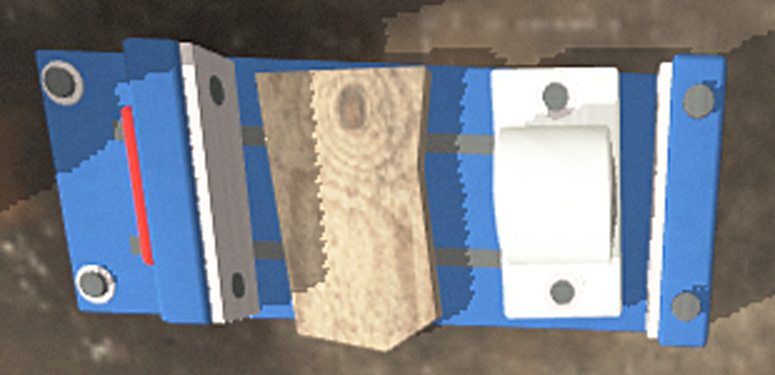

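The crop shows the brown board between the jaws, with crop corners about (257,72), (428,67), (440,318), (385,350) and (298,334). It is the smaller brown one, so it is the one meant. Next I'll measure the geometry.

```bash
python3 - <<'E'
from h import *
pts=dict(bedNW=((37,50),.008),bedSW=((80,312),.008),anvFaceN=((672,62),.052),anvFaceS=((658,337),.052),anvBackN=((725,57),.052),anvBackS=((708,345),.052),
o1=((257,72),.021),o2=((428,67),.021),o3=((440,318),.021),o4=((385,350),.021),o5=((298,334),.021),
jawTopN=((182,42),.053),jawTopS=((212,322),.053),jawFootN=((232,55),.008),jawFootS=((258,316),.008),redN=((127,108),.0475),redS=((150,263),.0475),
b1=((492,69),.026),b2=((620,69),.026),b3=((618,318),.026),b4=((505,318),.026))
for n,((u,v),z) in pts.items(): print(n,ray('wrist',(u/2.5+10,v/2.5),z))
E
```

```text
bedNW [0.4293 0.1481 0.008 ]
bedSW [0.4248 0.0387 0.008 ]
anvFaceN [0.6954 0.1359 0.052 ]
anvFaceS [0.692  0.0335 0.052 ]
anvBackN [0.7152 0.1376 0.052 ]
anvBackS [0.7129 0.0302 0.052 ]
o1 [0.5267 0.1376 0.021 ]
o2 [0.5973 0.1395 0.021 ]
o3 [0.5953 0.0377 0.021 ]
o4 [0.5692 0.0232 0.021 ]
o5 [0.5304 0.0304 0.021 ]
jawTopN [0.5138 0.1421 0.053 ]
jawTopS [0.5088 0.0395 0.053 ]
jawFootN [0.5116 0.1463 0.008 ]
jawFootS [0.5075 0.037  0.008 ]
redN [0.486  0.1205 0.0475]
redS [0.4844 0.0627 0.0475]
b1 [0.6242 0.138  0.026 ]
b2 [0.6761 0.138  0.026 ]
b3 [0.6755 0.0383 0.026 ]
b4 [0.6253 0.0383 0.026 ]
```

Call:
servo_tool(motion=[1,-0.57,0,0,0,0,1,1,-0.57,0,0,0,0,1,1,-0.57,0,0,0,0,1,1,-0.57,0,0,0,0,1,1,-0.57,0,0,0,0,1], grip_force=60)

```text
t: 1.82
eef_pos: [0.617, 0.1019, 0.3041]
tool_rot: [-0.0, 0.707, 0.707, 0.0]
contact_force: [-0.2, -0.0, 0.9]
gripper_width: -0.003
grasp_force: 0.0
```

Call:
servo_tool(motion=[1,-0.57,0,0,0,0,1,1,-0.57,0,0,0,0,1,1,-0.57,0,0,0,0,1,1,-0.57,0,0,0,0,1,0.8,-0.57,0,0,0,0,1])

```text
t: 2.45
eef_pos: [0.5598, 0.1978, 0.304]
tool_rot: [-0.0, 0.707, 0.708, 0.0]
contact_force: [0.5, 0.7, -0.1]
gripper_width: 0.002
grasp_force: 0.0
```

Call:
servo_tool(motion=[0,0,0.4,0,0,-1,1,0,0,0.4,0,0,-1,1,0,0,0.4,0,0,-1,1,0,0,0.4,0,0,-1,1,0,0,0.4,0,0,-1,1])

```text
t: 3.08
eef_pos: [0.5605, 0.1965, 0.2637]
tool_rot: [0.0, 0.397, 0.918, -0.0]
contact_force: [0.3, -0.9, 0.1]
gripper_width: 0.0
grasp_force: 0.0
```

Call:
servo_tool(motion=[0,0,0.4,0,0,-1,1,0,0,0.4,0,0,-1,1,0,0,0.4,0,0,-1,1,0,0,0.4,0,0,-1,1,0,0,0.4,0,0,-1,1])

```text
t: 3.7
eef_pos: [0.5606, 0.1965, 0.2237]
tool_rot: [0.0, 0.033, 0.999, -0.0]
contact_force: [0.2, 0.4, 0.4]
gripper_width: 0.004
grasp_force: 0.0
```

Call:
servo_tool(motion=[0,0,0.4,0,0,-0.24,1,0,0,0,0,0,0,1,0,0,0,0,0,0,1])

```text
t: 4.08
eef_pos: [0.5611, 0.1962, 0.2162]
tool_rot: [0.0, 0.018, 1.0, 0.0]
contact_force: [-0.2, -0.5, 0.4]
gripper_width: 0.004
grasp_force: 0.0
```

```bash
python3 - <<'E'
from h import *
from scipy.spatial.transform import Rotation as R
o=bot.get_obs();q=o['tool_rot'];print(o['eef_pos'],R.from_quat([*q[1:],q[0]]).as_matrix().round(3))
w=snap('wrist','w2.png')
for n,z in dict(offcut_mid=.0145,block=.03,anvil=.03,jaw_back=.03).items():
    for r in bot.boxes_of('wrist',n)[:2]: print(n,np.round(r['uv']),round(r['p'],2),ray('wrist',r['uv'],z))
E
```

```text
[0.56106903 0.1961796  0.21616902] [[-0.999  0.036  0.   ]
 [ 0.036  0.999  0.   ]
 [-0.     0.    -1.   ]]
offcut_mid [135. 179.] 0.73 [0.5571 0.086  0.0145]
offcut_mid [  1. 340.] 0.5 [ 0.7345 -0.0885  0.0145]
block [142. 265.] 0.96 [0.6373 0.0865 0.03  ]
anvil [110. 315.] 0.64 [0.6928 0.0462 0.03  ]
jaw_back [121. 112.] 0.68 [0.4967 0.0894 0.03  ]
```

View pics/w2.png

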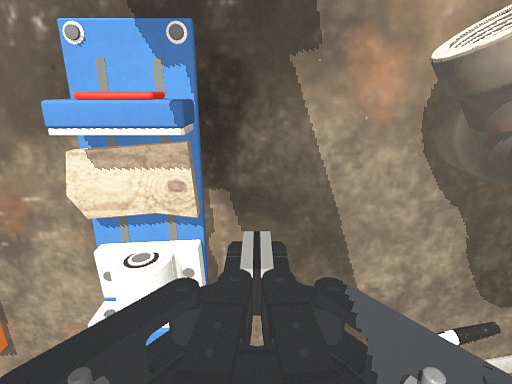

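The wrist view shows the board's free end at x px 193–198 with rows 143–215, and the fingers about 30 px clear of the bed. The tee is far right, so I can go down here and push.

Call:
servo_tool(motion=[0,0,1,0,0,0,1,0,0,1,0,0,0,1,0,0,1,0,0,0,1,0,0,1,0,0,0,1,0,0,1,0,0,0,1])

```text
t: 4.95
eef_pos: [0.5609, 0.196, 0.1144]
tool_rot: [-0.0, 0.017, 1.0, -0.0]
contact_force: [0.2, -0.4, 0.1]
gripper_width: 0.001
grasp_force: 0.0
```

Call:
servo_tool(motion=[0,0,0.8,0,0,0,1,0,0,0.8,0,0,0,1,0,0,0,0,0,0,1])

```text
t: 5.32
eef_pos: [0.5603, 0.1957, 0.0825]
tool_rot: [-0.001, 0.017, 1.0, -0.0]
contact_force: [-0.5, -0.6, -0.3]
gripper_width: -0.002
grasp_force: 0.0
```

Call:
servo_tool(motion=[0,-0.8,0,0,0,0,1,0,-0.5,0,0,0,0,1,0,-0.4,0,0,0,0,1,0,-0.4,0,0,0,0,1,0,-0.4,0,0,0,0,1])

```text
t: 5.95
eef_pos: [0.5594, 0.1457, 0.0841]
tool_rot: [0.0, 0.017, 1.0, 0.0]
contact_force: [0.2, -0.3, 0.3]
gripper_width: 0.003
grasp_force: 0.3
```

```bash
python3 - <<'E'
from h import *
print(bot.get_obs()['eef_pos'])
a=snap('scene');b=snap('side')
c=np.hstack([cv2.resize(i,None,fx=4,fy=4,interpolation=cv2.INTER_CUBIC) for i in (a[170:250,190:285],b[170:250,200:295])])
cv2.imwrite('pics/p3.png',cv2.cvtColor(c,cv2.COLOR_RGB2BGR))
E
```

```text
[0.55935409 0.14569529 0.08410872]
```

View pics/p3.png

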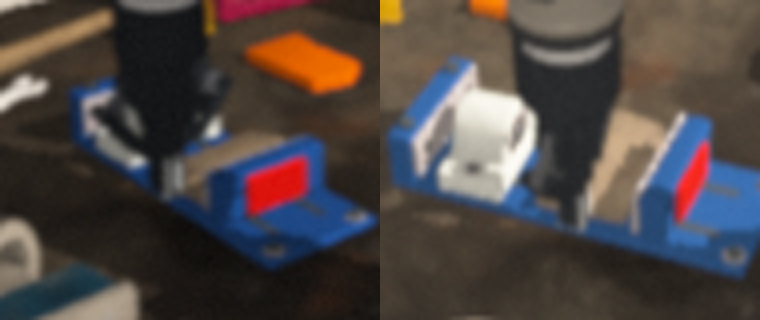

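Both views show the fingertips (left crop about (172,180), right crop (572,205)) at the board's end, clear of jaw and block. I'll push on.

Call:
servo_tool(motion=[0,-0.5,0,0,0,0,1,0,-0.5,0,0,0,0,1,0,-0.5,0,0,0,0,1,0,-0.5,0,0,0,0,1,0,-0.5,0,0,0,0,1])

```text
t: 6.68
eef_pos: [0.5575, 0.0953, 0.0839]
tool_rot: [-0.0, 0.017, 1.0, -0.0]
contact_force: [0.1, 1.0, 1.5]
gripper_width: -0.001
grasp_force: 0.4
```

Call:
servo_tool(motion=[0,-0.5,0,0,0,0,1,0,-0.5,0,0,0,0,1,0,-0.5,0,0,0,0,1,0,-0.5,0,0,0,0,1,0,-0.5,0,0,0,0,1])

```text
t: 7.3
eef_pos: [0.5556, 0.0452, 0.0838]
tool_rot: [-0.0, 0.018, 1.0, -0.0]
contact_force: [0.2, 0.4, -1.0]
gripper_width: 0.0
grasp_force: 0.0
```

Call:
servo_tool(motion=[0,-0.5,0,0,0,0,1,0,-0.5,0,0,0,0,1,0,-0.5,0,0,0,0,1,0,-0.5,0,0,0,0,1,0,0,0,0,0,0,1])

```text
t: 7.92
eef_pos: [0.5544, 0.0049, 0.0839]
tool_rot: [-0.0, 0.018, 1.0, -0.0]
contact_force: [-0.7, -1.2, 0.6]
gripper_width: -0.0
grasp_force: 0.0
```

```bash
python3 - <<'E'
from h import *
print(bot.get_obs()['eef_pos'])
a=snap('scene');b=snap('side')
c=np.hstack([cv2.resize(i,None,fx=4,fy=4,interpolation=cv2.INTER_CUBIC) for i in (a[160:240,205:300],b[155:235,200:295])])
cv2.imwrite('pics/p4.png',cv2.cvtColor(c,cv2.COLOR_RGB2BGR))
for c in('scene','side'):
  for r in bot.boxes_of(c,'offcut_mid')[:4]: print(c,np.round(r['uv']),round(r['p'],2),ray(c,r['uv'],.0065))
E
```

```text
[0.55435771 0.00487696 0.08385409]
scene [324. 215.] 0.91 [ 0.3791 -0.1086  0.0065]
scene [278. 201.] 0.54 [ 0.5616 -0.068   0.0065]
side [237. 168.] 0.76 [ 0.708  -0.1313  0.0065]
side [274. 189.] 0.54 [ 0.5445 -0.0572  0.0065]
side [259. 213.] 0.41 [0.5501 0.0749 0.0065]
```

View pics/p4.png

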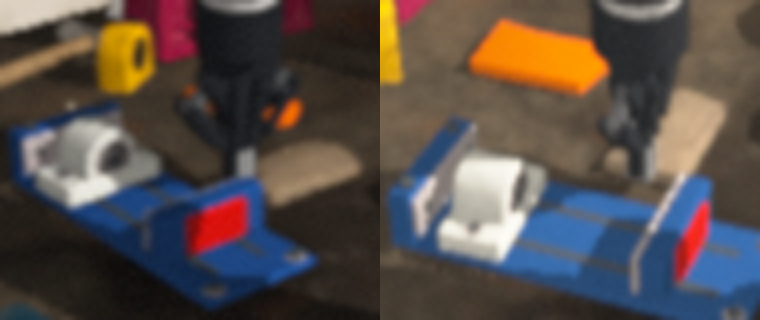

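The board lies flat on the bench, clear of the bed (side crop about (690,135)), centred near (0.553, -0.063). Jaw and block are undisturbed. Next I'll lift and go behind the red plate.

Call:
servo_tool(motion=[0,0,-1,0,0,0,1,0,0,-1,0,0,0,1,0,0,-1,0,0,0,1,0,0,-0.2,0,0,0,1])

```text
t: 8.62
eef_pos: [0.5552, 0.0067, 0.1491]
tool_rot: [0.001, 0.017, 1.0, 0.0]
contact_force: [-0.1, 0.3, -0.7]
gripper_width: 0.004
grasp_force: 0.0
```

Call:
servo_tool(motion=[0.97,0.7,0,0,0,0,1,0.97,0.7,0,0,0,0,1,0.97,0.7,0,0,0,0,1,0.97,0.7,0,0,0,0,1,0.97,0.7,0,0,0,0,1])

```text
t: 9.25
eef_pos: [0.4589, 0.0801, 0.1473]
tool_rot: [-0.0, 0.017, 1.0, -0.0]
contact_force: [1.1, 0.4, 0.3]
gripper_width: -0.0
grasp_force: 0.0
```

Call:
servo_tool(motion=[0.97,0.7,0,0,0,0,1,0,0,0.9,0,0,0,1,0,0,0.9,0,0,0,1,0,0,0.8,0,0,0,1,0,0,0,0,0,0,1])

```text
t: 9.88
eef_pos: [0.4401, 0.094, 0.0946]
tool_rot: [-0.001, 0.017, 1.0, -0.0]
contact_force: [0.3, 0.2, 0.2]
gripper_width: -0.002
grasp_force: 0.0
```

```bash
python3 - <<'E'
from h import *
o=bot.get_obs();print(o['eef_pos'],o['q'].round(2))
a=snap('wrist');b=snap('side')
c=np.hstack([cv2.resize(a,(400,300)),cv2.resize(b[160:235,220:320],(400,300),interpolation=cv2.INTER_CUBIC)])
cv2.imwrite('pics/p5.png',cv2.cvtColor(c,cv2.COLOR_RGB2BGR))
E
```

```text
[0.44011195 0.09402552 0.09463938] [-0.07  0.48 -0.33  2.21  0.32  0.5   0.89]
```

View pics/p5.png

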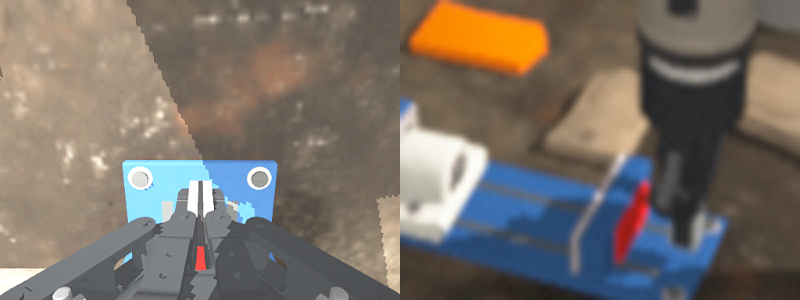

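The fingers are centred behind the red plate (wrist px (200,258), between the two bolts), and the side view shows a gap of about 2 cm. I'll approach gently.

Call:
servo_tool(motion=[-0.5,0,0,0,0,0,1,-0.4,0,0,0,0,0,1,-0.25,0,0,0,0,0,1,-0.25,0,0,0,0,0,1,-0.25,0,0,0,0,0,1])

```text
t: 10.6
eef_pos: [0.4732, 0.0929, 0.0957]
tool_rot: [-0.001, 0.017, 1.0, -0.0]
contact_force: [-4.0, 0.0, 2.7]
gripper_width: 0.001
grasp_force: 1.9
```

Call:
servo_tool(motion=[-0.3,0,0,0,0,0,1,-0.4,0,0,0,0,0,1,-0.4,0,0,0,0,0,1,-0.4,0,0,0,0,0,1,-0.4,0,0,0,0,0,1])

```text
t: 11.22
eef_pos: [0.5123, 0.0915, 0.0957]
tool_rot: [-0.0, 0.017, 1.0, -0.0]
contact_force: [-3.6, 0.1, -1.4]
gripper_width: 0.001
grasp_force: 2.0
```

Call:
servo_tool(motion=[-0.5,0,0,0,0,0,1,-0.5,0,0,0,0,0,1,-0.5,0,0,0,0,0,1,-0.5,0,0,0,0,0,1,-0.4,0,0,0,0,0,1])

```text
t: 11.85
eef_pos: [0.5606, 0.0898, 0.0958]
tool_rot: [0.0, 0.018, 1.0, -0.0]
contact_force: [-4.2, -1.4, -2.1]
gripper_width: 0.002
grasp_force: 2.0
```

Call:
servo_tool(motion=[-0.2,0,0,0,0,0,1,-0.2,0,0,0,0,0,1,-0.15,0,0,0,0,0,1,-0.15,0,0,0,0,0,1,-0.15,0,0,0,0,0,1])

```text
t: 12.48
eef_pos: [0.5771, 0.0893, 0.096]
tool_rot: [0.0, 0.017, 1.0, -0.0]
contact_force: [-3.8, -0.1, -1.1]
gripper_width: 0.001
grasp_force: 1.8
```

Call:
servo_tool(motion=[-0.15,0,0,0,0,0,1,-0.15,0,0,0,0,0,1,-0.15,0,0,0,0,0,1])

```text
t: 12.85
eef_pos: [0.5855, 0.089, 0.096]
tool_rot: [-0.001, 0.017, 1.0, -0.0]
contact_force: [-6.9, -1.0, 2.3]
gripper_width: 0.001
grasp_force: 3.2
```

Call:
servo_tool(motion=[-0.12,0,0,0,0,0,1,-0.12,0,0,0,0,0,1,-0.12,0,0,0,0,0,1])

```text
t: 13.22
eef_pos: [0.5926, 0.0888, 0.096]
tool_rot: [-0.001, 0.017, 1.0, -0.0]
contact_force: [-6.5, -1.7, 2.4]
gripper_width: -0.004
grasp_force: 3.2
```

Call:
servo_tool(motion=[-0.1,0,0,0,0,0,1,-0.08,0,0,0,0,0,1])

```text
t: 13.48
eef_pos: [0.5946, 0.0888, 0.0959]
tool_rot: [-0.003, 0.017, 1.0, -0.001]
contact_force: [-15.1, -0.3, 9.8]
gripper_width: -0.001
grasp_force: 7.4
```

Call:
servo_tool(motion=[-0.06,0,0,0,0,0,1,-0.06,0,0,0,0,0,1])

```text
t: 13.72
eef_pos: [0.5948, 0.0889, 0.0955]
tool_rot: [-0.005, 0.017, 1.0, -0.001]
contact_force: [-20.2, -1.8, 13.7]
gripper_width: -0.001
grasp_force: 10.0
```

Call:
servo_tool(motion=[-0.03,0,0,0,0,0,1,0,0,0,0,0,0,1,0,0,0,0,0,0,1,0,0,0,0,0,0,1])

```text
t: 14.22
eef_pos: [0.5949, 0.0889, 0.0955]
tool_rot: [-0.005, 0.017, 1.0, -0.001]
contact_force: [-19.4, -1.8, 14.2]
gripper_width: -0.001
grasp_force: 10.0
```

```bash
python3 - <<'E'
from h import *
print(bot.get_obs()['contact_force'],bot.get_obs()['eef_pos'])
a=snap('scene');b=snap('side')
c=np.hstack([cv2.resize(i,(400,400),interpolation=cv2.INTER_CUBIC) for i in (a[165:235,195:265],b[165:235,190:260])])
cv2.imwrite('pics/p6.png',cv2.cvtColor(c,cv2.COLOR_RGB2BGR))
E
```

```text
[-19.39923506  -1.76183704  14.17601675] [0.59491872 0.08893741 0.09548247]
```

View pics/p6.png

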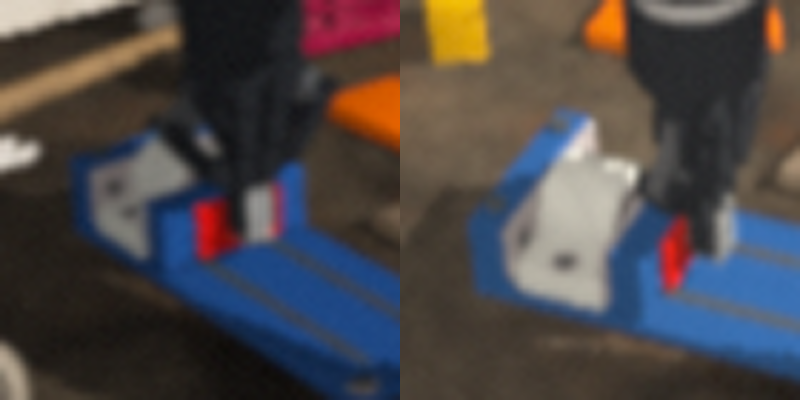

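The block is pressed between the jaws (side crop about (570,230)), holding at 20 N. I'll add one small nudge to settle it, then ease off backwards and up.

Call:
servo_tool(motion=[-0.05,0,0,0,0,0,1,0,0,0,0,0,0,1,0,0,0,0,0,0,1])

```text
t: 14.7
eef_pos: [0.595, 0.089, 0.0952]
tool_rot: [-0.006, 0.017, 1.0, -0.001]
contact_force: [-22.3, -1.5, 14.2]
gripper_width: -0.001
grasp_force: 11.1
```

Call:
servo_tool(motion=[0.15,0,0,0,0,0,1,0.2,0,0,0,0,0,1,0.5,0,0,0,0,0,1,0.8,0,0,0,0,0,1,0.8,0,0,0,0,0,1])

```text
t: 15.32
eef_pos: [0.5523, 0.0907, 0.0966]
tool_rot: [0.002, 0.017, 1.0, 0.001]
contact_force: [0.2, -0.2, -0.2]
gripper_width: 0.001
grasp_force: 0.0
```

Call:
servo_tool(motion=[0,0,-1,0,0,0,1,0,0,-1,0,0,0,1,0,0,-1,0,0,0,1,0,0,-1,0,0,0,1,0,0,-1,0,0,0,1])

```text
t: 15.95
eef_pos: [0.5525, 0.0907, 0.1973]
tool_rot: [0.001, 0.017, 1.0, 0.0]
contact_force: [-0.0, 0.1, -0.1]
gripper_width: 0.002
grasp_force: 0.0
```

Call:
servo_tool(motion=[0.8,0,-1,0,0,0,1,0.8,0,-1,0,0,0,1,0.8,0,-1,0,0,0,1,0,0,0,0,0,0,1,0,0,0,0,0,0,1])

```text
t: 16.58
eef_pos: [0.5044, 0.0919, 0.2559]
tool_rot: [0.001, 0.017, 1.0, 0.0]
contact_force: [0.7, 0.2, 0.7]
gripper_width: -0.001
grasp_force: 0.0
```

```bash
python3 - <<'E'
from h import *
print(bot.get_obs()['contact_force'],bot.get_obs()['eef_pos'])
a=snap('scene');b=snap('side')
c=np.hstack([cv2.resize(i,(400,400),interpolation=cv2.INTER_CUBIC) for i in (a[155:235,200:280],b[155:235,200:280])])
cv2.imwrite('pics/p7.png',cv2.cvtColor(c,cv2.COLOR_RGB2BGR))
for c in('scene','side'):
  for n,z in (('offcut_mid',.0065),('jaw_back',.0305),('block',.03)):
    for r in bot.boxes_of(c,n)[:3]: print(c,n,np.round(r['uv']),round(r['p'],2),ray(c,r['uv'],z))
E
```

```text
[0.67437925 0.23572816 0.71905359] [0.50435443 0.09192531 0.25590016]
scene offcut_mid [323. 217.] 0.76 [ 0.3717 -0.0965  0.0065]
scene offcut_mid [264. 185.] 0.6 [ 0.7034 -0.1284  0.0065]
scene offcut_mid [280. 202.] 0.55 [ 0.5466 -0.0658  0.0065]
scene jaw_back [234. 201.] 0.74 [0.6256 0.085  0.0305]
scene jaw_back [246. 213.] 0.73 [0.5257 0.1106 0.0305]
scene block [221. 194.] 0.77 [0.7057 0.0838 0.03  ]
side offcut_mid [238. 166.] 0.96 [ 0.7113 -0.146   0.0065]
side offcut_mid [323. 189.] 0.88 [ 0.3856 -0.1094  0.0065]
side offcut_mid [275. 188.] 0.65 [ 0.5422 -0.0645  0.0065]
side jaw_back [236. 207.] 0.78 [0.6167 0.0974 0.0305]
side block [218. 199.] 0.77 [0.6858 0.081  0.03  ]
side block [238. 207.] 0.33 [0.6126 0.0943 0.03  ]
```

View pics/p7.png

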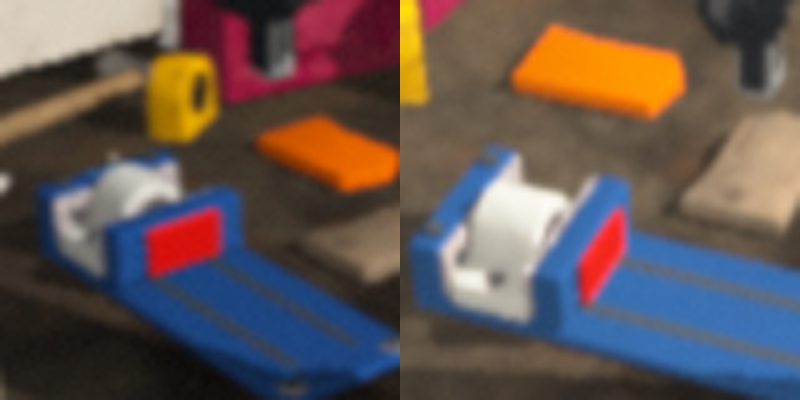

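The jaw is closed on the block, with the plate at x ≈ 0.61–0.62, which fits about 0.133 of travel. The board lies flat on the bench (side crop about (740,180)), and the robot is clear.

```bash
python3 -c "
from station import bot
print(bot.hand_in())"
```

```text
the job is handed in; nothing more can be done
None
```

The job is handed in at about 17 s: the offcut lies flat on the bench clear of the clamp, the block is pressed between the jaws at about 20 N (22 N at most in the readings), and the tee and tape were never touched.

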